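Load the bench screw press and wind it down

TASK

Close the screw press on the glued bag base: with a fingertip, push the pinned pair of pressing boards straight into the press until they meet its back stop. Then push the four-armed wheel round clockwise, as seen from above, with one finger on its arms until it comes to a firm stop with the pad squeezing the boards. Work gently, grip and lift nothing, and leave the other things on the table where they are.

Things in the scene. Friction and masses are not known exactly. Their poses are not given: they have to be found in the camera images.
- press: Grey screw press bolted to the table, sizes in mm. Origin: on the wheel's vertical axis at table height. +x: the way work is pushed in; the loading side (-x) faces the robot's left, within 20 degrees. Bed: x -150 to 110, y +-120, 25 high. Round columns, 24 across, at x 0, y +-96. Crosshead beam on them: x +-28, y +-123, heights 171 to 205; its boss and nuts reach 217.
- pad: Black rubber pad, 116 square, under the grey platen (120 square), centred on the press's axis. Origin: centre of its underside, 70 mm above the table at wheel joint 0, lower by 4.8 mm per rad until it meets the boards at 3.6 rad; then its springy rubber is squeezed with 8 to 21 N.
- stop_face (a point): Middle of the front face of the back stop: a steel bar 150 long (y) across the rear of the press bed, 18 high on it (heights 25 to 43). It lies at press x +65, y 0, height 34; axes parallel to the press's.
- form: Pinned pair of plywood boards, black bag base between: one block 230 (its x) by 120 by 28 high, 0.35 to 0.7 kg, loose on the bed (heights 25 to 53) between the columns, partly out of the press. Origin: centre of underside; +x points into the press. Starts 30 to 60 short of the stop, up to 2.5 degrees askew. Home: origin at press x -50, front edge 165 before the axis. Slides with 1.5 to 5 N.
- wheel (a joint): Turn of the four-armed wheel in rad, growing clockwise as seen from above; it lowers screw, wheel and pad together by 30 mm a turn (4.8 mm per rad). Starts at 0.3 to 2.0. The pad meets the boards at 3.6; the firm stop is at 4.23. It takes about 0.2 to 0.4 N m to turn and stays where it is left.
- hub (a point): Centre of the wheel on the press's axis, at the height of the arms' centre line: 270 mm above the table at wheel joint 0, 250 at the stop. The hub, 44 across, ends 19 above and 20 below it. Four level steel arms, 12 thick, at right angles, end in black balls 28 across, centres 92 from the axis. A finger pointing down between the arms can push one all the way round.
- ball (a point): Centre of the black ball at the end of one of the wheel's four arms, 92 mm from the axis; the other three lie at quarter turns from it.
- coffee: Bystander: white cup on a saucer, 144 across, 68 high. Origin under its centre.
- glue: Bystander: glue jar, 68 across, 100 high. Origin under its centre.
- tin: Bystander: round aluminium rivet tin, 64 across, 34 high. Origin under its centre.
- awl: Bystander: red-handled awl, 170 long, lying on the table.
- knife: Bystander: yellow utility knife, about 165 long, lying on the green cutting mat.
- mallet: Bystander: white-headed mallet, about 240 long, lying on the stone slab at the right.
- rule: Bystander: steel rule 300 by 30 by 4, lying beyond the press.

How it is judged:
By the outcome, as a careful person would: the job done as asked, in the order asked, and still so for the second after the job is handed in, with the robot touching nothing.
It also fails if it takes over 64 s, if anything falls off the work surface, if the arm or the gripper's body presses on something with over 40 N, if the wrist force passes 120 N, or if a joint passes its speed limit or range.

ROBOT

A 6-joint arm with a two-finger parallel gripper is mounted at the origin on the work surface. World frame = base frame: x ahead of the robot, y to its left, z up, the work surface at z = 0. Lengths are in mm, angles in rad, forces in N, time in s.
With the tool pointing down it reaches from about 400 to 825 mm from the base axis. Payload 7 kg.
Tool frame: the origin (TCP) lies at the very end of the fingers, on their centre line; the grasp point (between the pads) lies 19 mm behind it; z points along the fingers, y is the line along which they close (so a half turn about z gives the same grasp; the last joint's range is limited). The gripper opens to 88 mm and grips with 3 to 60 N. Pads are 19 mm wide; open, the fingers measure 130 mm over their backs; the gripper's body (78 mm by 193 mm) begins 47 mm behind the grasp point.
Start: joints at [-1.03, 0.359, 0.012, 0, -1.224, -0.288], TCP at [168.802, -653.53, 226.561] pointing down, gripper open.
Joint ranges: [-3.07, 3.07], [-1.43, 2.12], [-1.02, 1.25], [-3.03, 1.67], [-3.05, -0], [-3.03, 3.03]. Speed limits (rad/s): [2.39, 2.39, 3.01, 3.14, 3.14, 3.14].

INTERFACE

Orientations are given as a unit quaternion [x, y, z, w].
In Python, from plant import bot gives the robot as it stands. Calls block until the motion is done:
- bot.move_ptp(position, orientation): joint-space move of the TCP to a pose.
- bot.line_to(position, velocity=150, ori=None): straight line of the TCP; ori=None keeps the orientation; velocity is the mean speed in mm/s.
- bot.move_joints(angles): joint-space move.
- bot.move_gripper(opening, force=None): finger opening in mm; force is the grip in N (None keeps the last); returns when the fingers have stopped.
- bot.pause(seconds).
- bot.solve_ik(position, orientation): joint angles nearest the present ones, or None.
- bot.read_state(): the state.
- bot.camera(name): name is "scene" or "top" or "wrist"; returns the picture (420x560x3 uint8, red, green, blue); there is no depth.
- bot.get_calibration(name): a dict with "fx", "fy", "cx", "cy" (pixels), "distortion" ([k1, k2, p1, p2, k3] as OpenCV has them; the pictures are not rectified), "view" (4x4, takes a point from world to camera coordinates); the wrist camera has in their place "T_tool_cam" (4x4, takes a point from camera to tool coordinates, whose origin is the TCP and whose axes are the flange's). Camera axes: x right, y up, looking along -z (the intrinsics and any distortion apply to the point x, -y, -z); pixel columns grow to the right and rows downward; lengths in mm; the calibration is good to about 2 mm. A picture is of the moment at which its call begins: read the wrist's pose just before it. get_calibration takes no time and is no camera call.
A pose or a line that the arm cannot do raises bot.Unreachable and nothing moves.
- bot.close_job(): hands the job in; it is judged then, once.
The state is a dict: "t": time; "joint_pos": joint angles; "qvel": joint speeds; "tau": joint torques, N m; "tcp_pos": TCP position; "eef_rot": TCP orientation; "contact_force": force on the tool from outside, world axes, zero at the start; "moment": the same for the moment, N m; "width": finger opening in mm; "finger_force": force on a finger pad.
Only numpy, scipy, OpenCV 4.12 (cv2) and the standard library are available. Lean on these libraries where they do the work, as an engineer would, in place of code of your own. Each camera call takes 0.05 s, during which the arm holds its last target. There are 200 camera calls.

## Working session

There is one attempt and no reset: what is moved stays moved. The work goes in short steps, each a Python script; the robot and the scene stay as the last script left them, time stands still between calls to the robot, and variables do not carry over. Pictures are saved under pics/ and viewed, at most 10 in all, crops included, and the job is handed in when it is done.

```bash
mkdir -p pics; ls
python3 - <<'E'
from plant import bot
import cv2,numpy as np
for n in ["scene","top"]:
    im=bot.camera(n); cv2.imwrite(f"pics/{n}0.png",im[:,:,::-1]); c=bot.get_calibration(n)
    print(n,{k:np.round(v,3).tolist() for k,v in c.items()})
s=bot.read_state(); print(s)
E
```

```text
pics
scene {'fx': 464.967, 'fy': 464.967, 'cx': 281.947, 'cy': 208.039, 'distortion': [0.003, 0.0, 0.0, 0.0, 0.0], 'view': [[0.1, 0.995, -0.002, -73.02], [-0.672, 0.069, 0.738, 258.586], [0.734, -0.073, 0.675, -1911.871], [0.0, 0.0, 0.0, 1.0]]}
top {'fx': 390.775, 'fy': 390.775, 'cx': 285.617, 'cy': 207.324, 'distortion': [-0.021, 0.0, 0.0, 0.0, 0.0], 'view': [[0.017, -0.999, -0.028, 12.117], [0.992, 0.013, 0.122, -589.254], [-0.122, -0.03, 0.992, -1196.904], [0.0, 0.0, 0.0, 1.0]]}
{'t': 0.1, 'joint_pos': array([-1.02990551e+00,  3.59334635e-01,  1.11323139e-02, -3.02360997e-04,
       -1.22412750e+00, -2.88066974e-01]), 'qvel': array([-1.96310471e-05, -2.53222469e-03,  2.64568223e-03,  1.47840832e-03,
       -8.77550479e-04, -1.90723911e-04]), 'tau': array([-5.32762977e-03, -5.84162164e+01,  2.93751061e+01,  7.01568782e+00,
        1.01226254e-02, -6.17470278e-05]), 'tcp_pos': array([ 168.67389405, -653.11388126,  225.69707084]), 'eef_rot': array([-1.26024412e-01,  9.92026834e-01,  7.59069956e-04, -1.78668565e-04]), 'contact_force': array([0.61005148, 0.34554689, 0.05045809]), 'moment': array([ 0.04189571,  0.00922502, -0.00382878]), 'finger_force': 0.0, 'width': 87.67616446569038}
```

View pics/scene0.png

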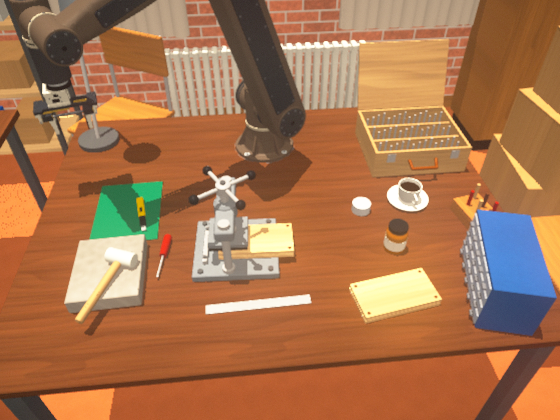

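View pics/top0.png

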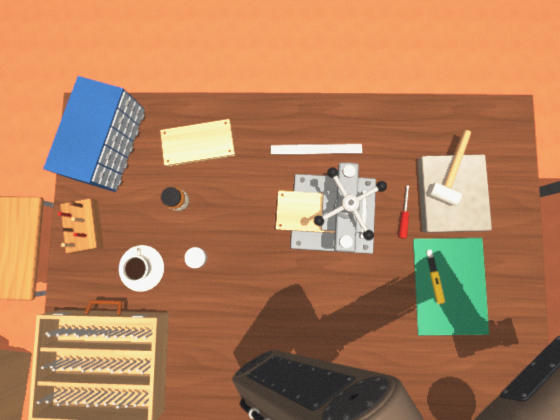

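Scene and top show the press (top: wheel hub near (350,203), balls near (332,173), (382,186), (369,235), (319,221)). The form is on the left at about (276–325, 190–231), and a decoy board sits apart at (198,142).

Run:
```python
import cv2,numpy as np
a=cv2.imread("pics/top0.png")[155:265,265:395]
b=cv2.imread("pics/scene0.png")[160:285,180:310]
a=cv2.resize(a,None,fx=5,fy=5,interpolation=cv2.INTER_CUBIC)
cv2.imwrite("pics/topc.png",a)
cv2.imwrite("pics/scenec.png",cv2.resize(b,None,fx=4.6,fy=4.6,interpolation=cv2.INTER_CUBIC))
```

```text
(no output)
```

View pics/topc.png

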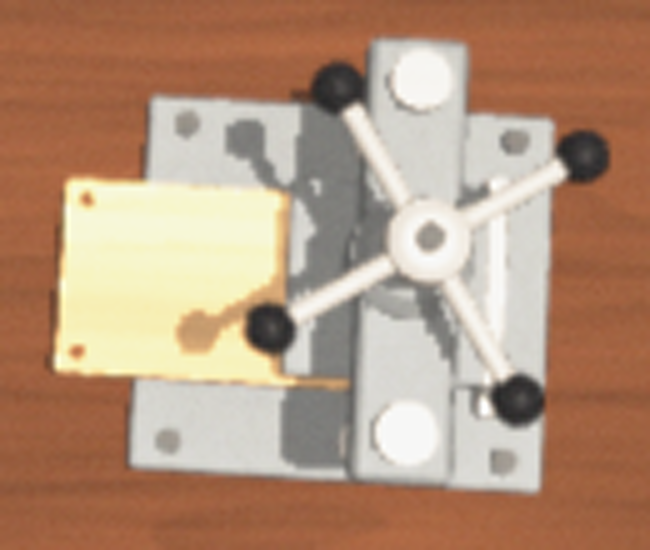

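View pics/scenec.png

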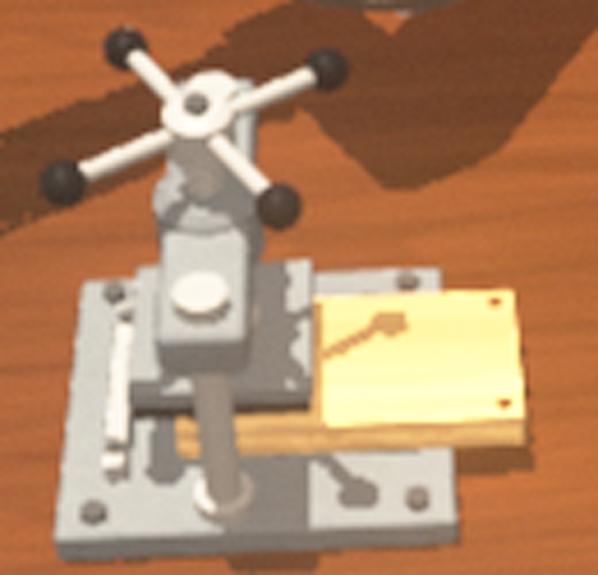

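Crops: bed corners at (153,97), (553,118), (540,492), (130,467) in the top crop. The form's outer corners are (65,178) and (55,373), and the hub is at (429,238). In both crops the four balls are clear dark blobs, so I'll triangulate from them.

```bash
cat > h.py <<'E'
import cv2,numpy as np
from plant import bot
def ray(n,px):
    c=bot.get_calibration(n); K=np.array([[c["fx"],0,c["cx"]],[0,c["fy"],c["cy"]],[0,0,1.]])
    p=cv2.undistortPoints(np.array(px,float).reshape(-1,1,2),K,np.array(c["distortion"],float)).reshape(-1,2)
    d=np.c_[p[:,0],-p[:,1],-np.ones(len(p))]; V=np.array(c["view"]); R=V[:3,:3]
    return -R.T@V[:3,3], d@R
def plane(n,px,z):
    o,d=ray(n,px); return o+d*((z-o[2])/d[:,2])[:,None]
def tri(pa,pb,a="top",b="scene"):
    (o,d),(q,e)=ray(a,[pa]),ray(b,[pb]); d,e=d[0],e[0]
    s=np.linalg.lstsq(np.c_[d,-e],q-o,rcond=None)[0]; A,B=o+s[0]*d,q+s[1]*e
    return (A+B)/2,np.linalg.norm(A-B)
def blobs(im,x0,x1,y0,y1,thr=60,amin=20):
    m=(im.max(2)<thr).astype(np.uint8); k=np.zeros_like(m); k[y0:y1,x0:x1]=m[y0:y1,x0:x1]
    n,_,st,ce=cv2.connectedComponentsWithStats(k)
    return [(ce[i],st[i,4]) for i in range(1,n) if st[i,4]>amin]
E
python3 - <<'E'
from h import *
np.set_printoptions(precision=1,suppress=True)
C=lambda l:(np.array(l)+.5)/5-.5+[265,155]
S=lambda l:(np.array(l)+.5)/4.6-.5+[180,160]
bed=plane("top",C([(153,97),(553,118),(540,492),(130,467)]),25); print("bed",bed[:,:2]); print(np.linalg.norm(np.diff(np.r_[bed,bed[:1]],axis=0),axis=1))
bs=plane("scene",S([(83,283),(440,270),(457,517),(57,540)]),25); print("bed scene",bs[:,:2])
f=plane("top",C([(65,178),(55,373)]),53);fs=plane("scene",S([(515,290),(525,424)]),53); print("form",f[:,:2],fs[:,:2],np.linalg.norm(f[0]-f[1]))
fe=plane("top",C([(65,178),(288,192),(55,373),(350,384)]),[53,53,53,25+0] if 0 else 53); print(fe[:,:2])
t,s=cv2.imread("pics/top0.png"),cv2.imread("pics/scene0.png")
bt=blobs(t,310,395,160,250); bb=blobs(s,185,262,162,212); print(bt,bb)
tp=C([(338,87),(582,157),(518,400),(269,328)]); sp=S([(62,183),(278,205)]+[(126,48),(327,69)])
# top:up=+x,left=+y ; scene: near=+x, right=+y
for i,j in [(0,1),(1,0),(2,2),(3,3)]:
    P=min(bt,key=lambda q:np.hypot(*(q[0]-tp[i])));Q=min(bb,key=lambda q:np.hypot(*(q[0]-sp[j])))
    print(tri(tp[i],sp[j]),tri(P[0],Q[0]))
print("hubtop",tri(C([(429,238)])[0],S([(197,105)])[0]))
E
```

```text
bed [[ 698.8   -7.8]
 [ 688.  -263.7]
 [ 450.2 -253. ]
 [ 461.8    3.4]]
[256.2 238.  256.7 237.3]
bed scene [[ 451.1 -253.7]
 [ 464.     4.1]
 [ 695.3   -5.7]
 [ 688.1 -262.5]]
form [[640.7  46.4]
 [518.4  50.3]] [[518.7  52.3]
 [644.7  44.2]] 122.34819260709403
[[ 640.7   46.4]
 [ 633.5  -93. ]
 [ 518.4   50.3]
 [ 514.2 -131.8]]
[(array([331.7, 172.1]), np.int32(49)), (array([381.1, 185.8]), np.int32(45)), (array([318.2, 220.4]), np.int32(39)), (array([368. , 234.7]), np.int32(46))] []Traceback (most recent call last):
  File "<stdin>", line 14, in <module>
ValueError: min() iterable argument is empty
```

Run:
```python
from h import *
np.set_printoptions(precision=1,suppress=True)
C=lambda l:(np.array(l)+.5)/5-.5+[265,155]
S=lambda l:(np.array(l)+.5)/4.6-.5+[180,160]
bed=plane("top",C([(153,97),(553,118),(540,492),(130,467)]),25)[:,:2]
bs=plane("scene",S([(440,270),(457,517),(57,540),(83,283)]),25)[:,:2]
bs=bs[[1,2,3,0]]
B=(bed+bs)/2; print(B)
u=B[1]-B[0]+B[2]-B[3]; a=np.arctan2(u[1],u[0]); v=B[0]-B[3]+B[1]-B[2]
print("yaw x deg",np.degrees(a),"from y edges",np.degrees(np.arctan2(v[1],v[0]))-90)
ex=np.array([np.cos(a),np.sin(a)]); print("axis from bed",B.mean(0)+20*ex)
s=cv2.imread("pics/scene0.png"); bb=blobs(s,185,262,162,212,85,8); print(bb)
tp=C([(338,87),(582,157),(518,400),(269,328)]); sp=S([(278,205),(62,183),(126,48),(327,69)])
P=[]
for i in range(4):
    Q=min(bb,key=lambda q:np.hypot(*(q[0]-sp[i])))
    r=tri(tp[i],sp[i]);print(r,Q[0]-sp[i]);P.append(r[0])
P=np.array(P);h=P.mean(0);print("hub",h,np.linalg.norm(P-h,axis=1),np.degrees(np.arctan2(*(P-h)[:,1::-1].T)))
print("hubtop",tri(C([(429,238)])[0],S([(197,105)])[0]))
```

```text
[[ 697.1   -6.8]
 [ 688.  -263.1]
 [ 450.7 -253.4]
 [ 462.9    3.8]]
yaw x deg -92.36874539275526 from y edges -92.46748181540046
axis from bed [ 573.8 -149.9]
[(array([206.1, 169.9]), np.int32(34)), (array([251.2, 174.6]), np.int32(52)), (array([193.2, 199.6]), np.int32(70)), (array([240. , 206.6]), np.int32(20))]
(array([ 653.8, -104.7,  268.6]), np.float64(0.07048200152409188)) [-0.   2.4]
(array([ 619.1, -230.3,  266.5]), np.float64(0.936732569821524)) [0.1 0.2]
(array([ 494. , -195.6,  267.6]), np.float64(0.37566923388685386)) [-0.9 -0.1]
(array([528.7, -70. , 267.8]), np.float64(0.08319864421410846)) [0.5 0. ]
hub [ 573.9 -150.2  267.7] [91.9 92.  91.9 92.1] [  29.6  -60.6 -150.4  119.4]
hubtop (array([ 573.9, -149.6,  282.3]), np.float64(0.6272375809601747))
```

```bash
cat >> h.py <<'E'
from scipy.spatial.transform import Rotation as Rn
HUB=np.array([573.9,-150.0]); A=np.radians(-92.4); EX=np.array([np.cos(A),np.sin(A)]); EY=np.array([-EX[1],EX[0]])
W=lambda x,y,z:np.r_[HUB+x*EX+y*EY,z]
def quat(y,z):
    return Rn.from_matrix(np.c_[np.cross(y,z),y,z]).as_quat()
F=lambda:np.array(bot.read_state()["contact_force"])
E
python3 - <<'E'
from h import *
np.set_printoptions(precision=2,suppress=True)
t=np.radians(12); z=np.r_[EX*np.sin(t),-np.cos(t)]
best=None
for s in (1,-1):
    q=quat(s*np.r_[EY,0],z); js=[bot.solve_ik(W(-240,0,h),q) for h in (400,38)]+[bot.solve_ik(W(-170,0,38),q)]
    print(s,js)
    if all(j is not None for j in js) and (best is None or abs(js[0][5])<best[0]): best=(abs(js[0][5]),q)
q=best[1]; np.save("q.npy",q)
bot.move_gripper(0,10)
p=bot.read_state()["tcp_pos"]; bot.line_to([p[0],p[1],420],250)
bot.move_ptp(W(-240,0,400),q); bot.line_to(W(-240,0,38),200); bot.pause(.2)
s=bot.read_state(); print(s["t"],s["tcp_pos"],W(-240,0,38),F(),s["width"],s["joint_pos"])
cv2.imwrite("pics/scene1.png",bot.camera("scene")[150:300,170:370,::-1].repeat(3,0).repeat(3,1))
E
```

```text
1 [array([-2.64, -1.42,  0.43, -2.35, -2.89, -2.92]), array([ 0.59,  0.44, -0.45,  0.23, -0.81,  2.34]), array([ 0.48,  0.42, -0.51,  0.26, -0.77,  2.42])]
-1 [array([ 0.59,  0.2 ,  0.08,  0.17, -1.59, -0.64]), array([ 0.59,  0.44, -0.45,  0.23, -0.81, -0.8 ]), array([ 0.48,  0.42, -0.51,  0.26, -0.77, -0.73])]
7.6083 [584.21  89.97  38.56] [583.95  89.79  38.  ] [-0.43 -0.1   0.17] 0.4357903619697306 [ 0.59  0.44 -0.45  0.23 -0.81 -0.8 ]
```

View pics/scene1.png

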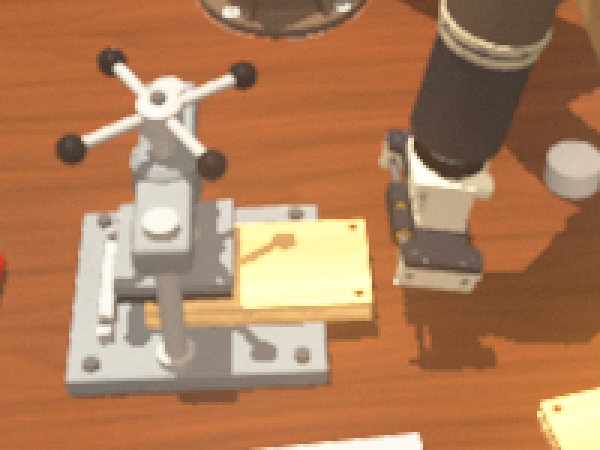

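The picture shows the closed finger leaning away, just off the board's outer edge and clear of the tin. I'll push in small steps, watching the force.

Run:
```python
from h import *
np.set_printoptions(precision=1,suppress=True)
f0=F(); log=[]; e=np.r_[EX,0]
def step(x,v):
    bot.line_to(W(x,0,38),v); f=-(F()-f0)@e; p=(bot.read_state()["tcp_pos"][:2]-HUB)@EX; log.append((x,p,f)); return f
bot.line_to(W(-212,0,38),80)
for x in np.arange(-209,-178,3):
    if step(x,30)>12: break
else:
    for x in np.arange(-178.5,-165,.5):
        if step(x,10)>11: break
print(np.array(log)); bot.pause(.3); s=bot.read_state(); print(s["t"],(F()-f0))
bot.line_to(W(x-40,0,38),100); bot.line_to(W(-230,0,330),250)
im=bot.camera("top"); cv2.imwrite("pics/top2.png",im[:,:,::-1]); cv2.imwrite("pics/top2c.png",cv2.resize(im[155:265,265:395,::-1],None,fx=5,fy=5,interpolation=cv2.INTER_CUBIC))
im=bot.camera("scene"); cv2.imwrite("pics/scene2c.png",cv2.resize(im[160:285,180:310,::-1],None,fx=4.6,fy=4.6,interpolation=cv2.INTER_CUBIC))
print(bot.read_state()["t"])
```

```text
[[-209.  -209.    -0.2]
 [-206.  -206.3    0.9]
 [-203.  -203.1    1.8]
 [-200.  -199.8    1.7]
 [-197.  -196.7    1.5]
 [-194.  -193.7    1.2]
 [-191.  -190.7    1. ]
 [-188.  -187.7    0.7]
 [-185.  -184.8    1.8]
 [-182.  -181.8    1.3]
 [-179.  -178.8    2.4]
 [-178.5 -178.6    2.8]
 [-178.  -178.1    4.2]
 [-177.5 -177.6    3.9]
 [-177.  -177.     3.7]
 [-176.5 -176.4    3. ]
 [-176.  -175.9    4.8]
 [-175.5 -175.4    3.5]
 [-175.  -175.     3.9]
 [-174.5 -174.8    5.2]
 [-174.  -174.7    6.1]
 [-173.5 -174.6    7.7]
 [-173.  -174.5   11. ]]
14.2083 [-0.9 11.4  0.2]
16.175
```

View pics/scene2c.png

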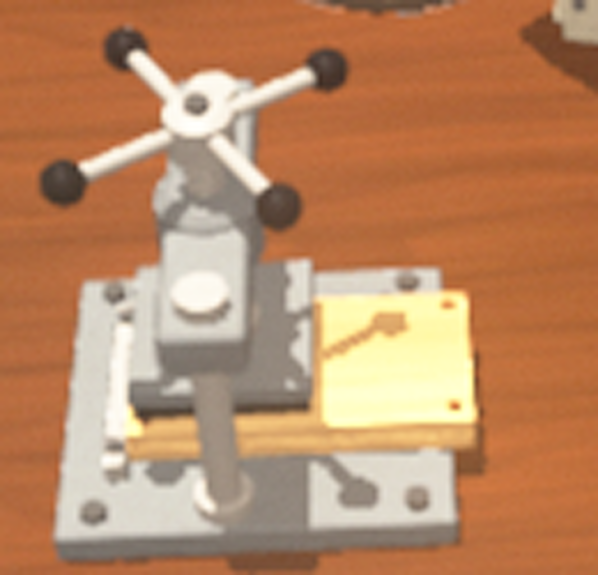

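The board is now against the stop bar: the tip stopped at -174.5, so its front edge is at about -165. Next I'll check which wheel arm and tool orientation can do the whole sweep.

```bash
cat >> h.py <<'E'
def wp(th,n,s,z=232,r=60):
    c,k=np.cos(th),np.sin(th); u,v=np.array([c,k]),np.array([-k,c])
    return np.r_[HUB+r*u+n*v,z],quat(np.r_[s*v,0],np.array([0,0,-1.]))
E
python3 - <<'E'
from h import *
for a in (29.5,-60.5,-150.5,119.5):
  for s in (1,-1):
    js=[bot.solve_ik(*wp(np.radians(a-d),30,s)) for d in range(0,241,15)]
    print(a,s,[None if j is None else round(float(j[5]),2) for j in js], None if js[0] is None else np.round(js[0],2))
E
```

```text
29.5 1 [-1.22, -1.46, -1.69, -1.93, -2.16, -2.4, -2.63, -2.87, None, 2.91, 2.65, 2.39, 2.11, 1.83, 1.54, 1.24, 0.95] [ 0.16  0.26 -0.11  0.   -1.2  -1.22]
29.5 -1 [1.92, 1.68, 1.45, 1.21, 0.98, 0.75, 0.51, 0.27, 0.02, -0.23, -0.49, -0.76, -1.03, -1.31, -1.6, -1.9, -2.2] [ 0.16  0.26 -0.11  0.   -1.2   1.92]
-60.5 1 [-2.63, -2.87, None, 2.91, 2.65, 2.39, 2.11, 1.83, 1.54, 1.24, 0.95, 0.65, 0.36, 0.07, -0.2, -0.47, -0.72] [ 0.01  0.33 -0.02  0.   -1.22 -2.63]
-60.5 -1 [0.51, 0.27, 0.02, -0.23, -0.49, -0.76, -1.03, -1.31, -1.6, -1.9, -2.2, -2.49, -2.78, None, 2.94, 2.68, 2.42] [ 0.01  0.33 -0.02  0.   -1.22  0.51]
-150.5 1 [2.11, 1.83, 1.54, 1.24, 0.95, 0.65, 0.36, 0.07, -0.2, -0.47, -0.72, -0.97, -1.22, -1.46, -1.69, -1.93, -2.16] [-0.03  0.19 -0.21  0.   -1.17  2.11]
-150.5 -1 [-1.03, -1.31, -1.6, -1.9, -2.2, -2.49, -2.78, None, 2.94, 2.68, 2.42, 2.17, 1.92, 1.68, 1.45, 1.21, 0.98] [-0.03  0.19 -0.21  0.   -1.17 -1.03]
119.5 1 [0.36, 0.07, -0.2, -0.47, -0.72, -0.97, -1.22, -1.46, -1.69, -1.93, -2.16, -2.4, -2.63, -2.87, None, 2.91, 2.65] [ 0.16  0.12 -0.3   0.   -1.16  0.36]
119.5 -1 [-2.78, None, 2.94, 2.68, 2.42, 2.17, 1.92, 1.68, 1.45, 1.21, 0.98, 0.75, 0.51, 0.27, 0.02, -0.23, -0.49] [ 0.16  0.12 -0.3   0.   -1.16 -2.78]
```

```bash
cat > w.py <<'E'
from h import *
np.set_printoptions(precision=1,suppress=True)
a=29.5; s=-1; N=28; rad=np.radians
bot.line_to(W(-230,0,370),200)
p,q=wp(rad(a),44,s,345); bot.move_ptp(p,q)
p,q=wp(rad(a),44,s); bot.line_to(p,150,q); bot.pause(.2); f0=F(); print("in",bot.read_state()["t"],f0)
log=[]
def step(d,v):
    th=rad(a-d); p,q=wp(th,N,s); bot.line_to(p,v,q)
    st=bot.read_state(); n=np.array([-np.sin(th),np.cos(th)]); f=np.array(st["contact_force"])-f0
    rel=np.array(st["tcp_pos"][:2])-HUB; u=np.array([n[1],-n[0]])
    log.append((d,f[:2]@n,f[:2]@u,f[2],rel@n,np.cross(rel,f[:2])/1000)); return f[:2]@n
p,q=wp(rad(a),N,s); bot.line_to(p,40,q)
d=0; lim=18
while d<238:
    d+=6 if d<114 else 2
    if step(d,35)>(lim if d>114 else 25): break
print(np.array(log)[::3]);print(np.array(log)[-12:]); print(d,bot.read_state()["t"])
np.save("wlog.npy",log)
E
python3 w.py
```

```text
in 19.8 [-0.1 -0.1 -0.6]
[[  6.   -0.1  -0.3   0.1  28.1   0. ]
 [ 24.    1.2   0.    0.4  27.9   0.1]
 [ 42.    0.4   0.2   2.   27.9   0. ]
 [ 60.    0.9  -0.4   0.6  27.9   0.1]
 [ 78.    1.1  -0.3   0.1  28.    0.1]
 [ 96.    0.5   0.    1.4  27.9   0. ]
 [114.    0.3   0.    0.5  27.9   0. ]
 [120.    2.1   0.3   0.7  27.9   0.1]
 [126.    1.2   1.    0.3  27.8   0. ]
 [132.    0.9  -0.7   0.4  27.9   0.1]
 [138.    2.3   0.5   0.   27.9   0.1]
 [144.    2.4   0.1   0.4  27.9   0.1]
 [150.    1.5   0.3  -1.   27.9   0.1]
 [156.    1.8  -0.8  -0.5  28.    0.1]
 [162.    2.5   0.3  -0.3  27.9   0.1]
 [168.    2.   -0.9  -1.2  27.9   0.1]
 [174.    2.4  -0.1  -1.   27.9   0.1]
 [180.    2.8  -0.8   0.1  28.    0.2]
 [186.    2.4  -0.4  -2.1  28.    0.2]
 [192.   12.5  -1.   -5.6  29.8   0.8]]
[[172.    3.   -0.1  -0.2  27.9   0.2]
 [174.    2.4  -0.1  -1.   27.9   0.1]
 [176.    2.3  -0.9  -0.5  27.9   0.2]
 [178.    1.7  -1.1  -0.5  27.9   0.1]
 [180.    2.8  -0.8   0.1  28.    0.2]
 [182.    3.   -0.6  -0.9  28.    0.2]
 [184.    2.4  -0.1  -1.3  28.    0.1]
 [186.    2.4  -0.4  -2.1  28.    0.2]
 [188.    2.3  -0.9  -1.2  28.    0.2]
 [190.    2.6  -0.4  -1.   27.9   0.2]
 [192.   12.5  -1.   -5.6  29.8   0.8]
 [194.   23.3  -3.8 -10.6  31.8   1.5]]
194 37.0w.py:12: DeprecationWarning: Arrays of 2-dimensional vectors are deprecated. Use arrays of 3-dimensional vectors instead. (deprecated in NumPy 2.0)
  log.append((d,f[:2]@n,f[:2]@u,f[2],rel@n,np.cross(rel,f[:2])/1000)); return f[:2]@n
```

Firm stop after about 190° of turn: force jumped from 2.6 to 23 N after a small rise from about 150°, consistent with the pad squeezing. I'll back off, lift clear and verify from the ball heights.

Run:
```python
from h import *
np.set_printoptions(precision=1,suppress=True)
th=np.radians(29.5-192)
p,q=wp(th,46,-1); bot.line_to(p,60,q)
p[2]=350; bot.line_to(p,200,q)
bot.move_ptp([420,200,360],q); bot.pause(.2)
print(bot.read_state()["t"],F())
t=bot.camera("top")[:,:,::-1];s=bot.camera("scene")[:,:,::-1]
cv2.imwrite("pics/top3.png",t);cv2.imwrite("pics/scene3.png",s)
print(blobs(t,305,395,160,250));print(blobs(s,185,265,160,225,85,8))
a=cv2.resize(t[155:265,265:365],None,fx=4,fy=4,interpolation=cv2.INTER_CUBIC);b=cv2.resize(s[165:275,180:280],None,fx=4,fy=4,interpolation=cv2.INTER_CUBIC)
cv2.imwrite("pics/both3.png",np.hstack([a,b]))
```

```text
40.0 [-0.2 -0.1 -0.1]
[(array([333.5, 172.3]), np.int32(44)), (array([381.1, 189.4]), np.int32(43)), (array([316.6, 218.1]), np.int32(34)), (array([363.8, 236.2]), np.int32(42))]
[(array([209.1, 173.2]), np.int32(32)), (array([252.7, 180.8]), np.int32(36)), (array([192.8, 202.3]), np.int32(55))]
```

View pics/both3.png

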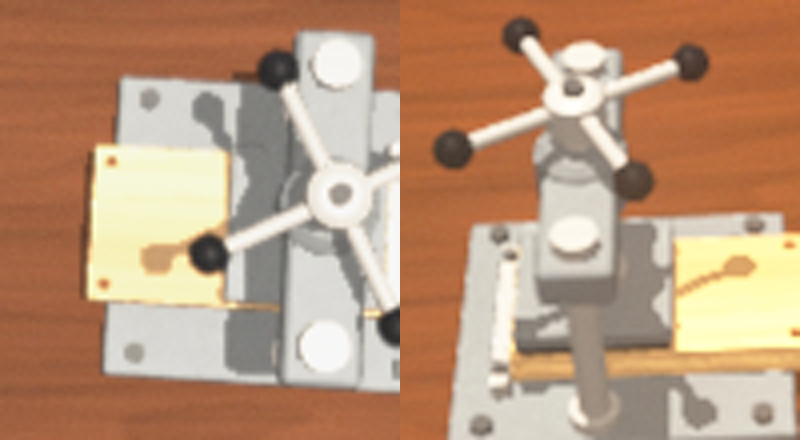

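The pad sits on the boards, which are against the stop bar. One numeric check of wheel height, turn and board position before handing in.

Run:
```python
from h import *
np.set_printoptions(precision=2,suppress=True)
P=np.array([tri(a,b)[0] for a,b in [((381.3,189.6),(192.8,201.7)),((363.9,236.3),(209.4,173.2)),((316.8,218.2),(252.2,180.2))]])
print(P); th=np.degrees(np.arctan2(P[:,1]-HUB[1],P[:,0]-HUB[0])); print(th, P[:,2].mean())
f=plane("top",(np.array([(95,147),(88,298)])+.5)/4-.5+[265,155],53)[:,:2]; print("form edge",(f-HUB)@EX,(f-HUB)@EY)
```

```text
[[ 612.17 -233.62  252.34]
 [ 490.28 -188.86  252.37]
 [ 535.26  -66.66  252.18]]
[ -65.41 -155.07  114.88] 252.29451996662806
form edge [-165.12 -163.71] [ 56.57 -61.71]
```

Run:
```python
from h import *
print(tri((337.5/4-.5+265,63.5/4-.5+155),(174.5/4-.5+180,233/4-.5+165)))
l=np.load("wlog.npy"); d=l[:,0]
for a,b in ((24,90),(90,130),(130,150),(150,170),(170,191)): print(a,b,l[(d>=a)&(d<b),1].mean().round(2))
```

```text
(array([ 669.46756749, -154.13003856,  219.41368473]), np.float64(0.09618858588034168))
24 90 0.7
90 130 1.23
130 150 1.63
150 170 1.87
170 191 2.51
```

A fixed nut at height 217 triangulates to 219.4, a bias of +2.4. The measured 252.3 for the wheel is therefore 250, the firm stop.

```bash
python3 -c "
from plant import bot
print(bot.close_job())"
```

```text
the job is handed in; nothing more can be done
None
```

I pushed the boards in until they met the back stop, turned the wheel clockwise to its firm stop with the pad squeezing the boards, left the robot touching nothing, and handed the job in at about 40 s.

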